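# Hang the lower dish under the upper one

## Robot

A 7-joint arm with a two-finger parallel gripper is mounted at the origin on a cart in front of the work surface, level with it; the furniture and walls round the work are solid. World frame = base frame: x ahead of the robot, y to its left, z up, the work surface at z = 0. Lengths are in m, angles in rad, forces in N, time in s.
With the tool pointing down it reaches from about 0.35 to 0.9 m from the base axis. Payload 8.1 kg.
Tool frame: the origin (TCP) lies on the centre line of the jaws, within the pads' length; the fingertips stand 19 mm ahead of it and the grasp point (between the pads) is the TCP; z points along the fingers, y is the direction in which the jaws open and shut (so a half turn about z gives the same grasp; the last joint's range is limited). The gripper opens to 92 mm and grips with 3 to 60 N. Pads are 19 mm wide; open, the fingers measure 130 mm over their backs; the gripper's body (75 mm by 190 mm) begins 47 mm behind the grasp point.
Start: joints at [1.111, 0.434, 0.025, 1.573, -0.012, 1.134, -0.075], TCP at [0.218, -0.586, 0.246] pointing down, gripper open.
Joint ranges: [-2.62, 2.62], [-0.44, 2.09], [-1.27, 1.32], [0.08, 2.57], [-1.32, 4.46], [0.12, 2], [-2.74, 2.74]. Speed limits (rad/s): [2.22, 2.22, 3.01, 3.01, 3.14, 3.14, 3.14].

## Interface

Orientations are given as a rotation vector (axis times angle).
In Python, from cell import monitor, imaging, workorder, outline_of gives the robot as it stands.
- The arm moves only by the tool move_arm, never from a script. Its argument "series" is a list of rows, each a list of 6 numbers: the shift along the world's x, y, z in cm, then the turn, a rotation vector about the world's x, y, z in degrees. A call has 1 to 8 rows; each row shifts and turns the commanded pose from where the row before left it; what a row does not reach is not made up. A row lasts 1/10 s, in which the tool goes at most 50 mm and 8.59 degrees, less where a joint would pass 70% of its speed; a pose out of reach is approached as far as the arm can. A call with a gripper value outside its range is refused whole. "grip" is the opening, from 0 (shut) to 1 (fully open), set as the call begins (left out, the last holds). The fingers move at their own pace and stop on an object; "force" is the grip in N (left out, the last holds). Time passes only in rows, so rows that do not move let the fingers close. It gives the time, the measured TCP pose, the force and the opening at its end, in the units of the state.
- monitor.observe(): the state, without advancing time (a new reading comes with each control period).
- imaging.get_image(name): name is "scene" or "top"; returns a dict with "color" (384x512x3 uint8, red, green, blue), "fx", "fy", "cx", "cy" (pixels), "rvec" (rotation vector, rad) and "tvec" (3), from world to camera coordinates, as OpenCV has them. Camera axes: x right, y down, z forward; pixel columns grow to the right and rows downward; lengths in m; the calibration is good to about 2 mm. A picture is of the moment at which its call begins. There is no depth.
- workorder.sign_off(): hands the job in, once; it reports no verdict.
Trained networks look in the newest picture that a camera, given by its name, has taken for a name from the list of things; names that differ only in an ending like _2 or _b are one class to them, and where a whole thing is asked for, a point or a joint stands for the part that bears it (a point fixed in the world has none). Each returns a list of dicts, best first, with "p" (0 to 1); they miss things now and then, are a little off and sometimes report something else, mostly with a low value. They report only what shows in the picture. A call takes as long as a camera call.
- outline_of(camera, thing): "mask" (384x512 bool, what is visible of it) and "rect" ([left, top, width, height] in pixels, round what is visible of it).
The state is a dict: "clock": time; "joints": joint angles; "dq": joint speeds; "joint_efforts": joint torques, N m; "position": TCP position; "ee_rot": TCP orientation; "force": force on the tool from outside, world axes, zero at the start; "ft_torque": the same for the moment, N m; "width": opening from 0.0 (shut) to 1.0 (fully open).
Only numpy, scipy, OpenCV 4.12 (cv2) and the standard library are available. Lean on these libraries where they do the work, as an engineer would, in place of code of your own. Each camera call takes 0.05 s, during which the arm holds its last target. There are 200 camera calls.

## Task

The small drying rack on the bench needs its second tier: take the dish that has the open hook on top and hang it by that hook from the wire loop under the dish already hanging on the support stand, so that it hangs freely and at rest in the loop. Leave the other dish, the one with the knob on top, where it stands.

Things in the scene. Friction and masses are not known exactly. Their poses are not given: they have to be found in the camera images.
- hook_dish: Loose dish to be hung, about 0.14 kg: round aluminium dish 100 mm across, 18 mm high; a double wire rises from its centre to an open hook on top, 187 mm high in all. Origin: centre of its underside, z up. A strap 8 mm wide, 7 to 13 mm up, leads from the rim in -x to a black upright grip tab. Hung, it balances about level, its origin 175 mm below the bar.
- tab (a point): Place to grasp, on the hook dish's upright black tab; 115 mm in -x from the dish's axis and 45 mm above its underside; axes as the dish's. The tab is 12 mm thick along y, 34 mm long along x, from 32 mm below this point to 20 mm above it.
- hook (a point): Seat in the crown of the hook, where the bar's centre lies once hung: on the dish's axis, 175 mm above its underside; axes as the dish's. Two wires 7 mm thick at y = -11 and +11 mm go up 18 mm behind (-x), over (top 12 mm above this point) and down 18 mm ahead (+x) to a tip ending 24 mm below this point. Under the tip it is open to +x down to 90 mm below.
- upper_dish: Small dish, 68 mm across, that hangs by its eye from the support stand's arm 375 mm above the bench and can swing about its y axis. Origin: the eye, z up; +x to the stand's pole (430 mm tall, 130 mm off, away from the robot), -x to the open side. Below it a rectangular loop of 8 mm steel wire in the y-z plane; under that the stand's foot, 12 mm thick.
- loop (a point): Centre of the loop's lower bar (8 mm thick, level, 235 mm above the bench); y along the bar, +x towards the stand's pole, z up. The clear opening reaches from 4 to 74 mm above this point and 36 mm to either side in y.
- knob_dish: The other loose dish on the bench, with the same dish and tab, but a short rod with a black knob on top, 84 mm high in all. Origin: centre of its underside, z up. To be left alone.

How it is judged:
At the end, for the whole second after the job is handed in: The loop's lower bar lies in the crown of the dish's hook (within 14 mm fore and aft, 10 mm in height, 35 mm along the bar) and carries it; the dish is over 30 mm above the bench, tilted under 0.25 rad, at rest (under 60 mm/s, 0.5 rad/s); the knob dish is within 40 mm of its start (x of hook in the frame of loop between -0.014 and 0.014 m and y of hook in the frame of loop between -0.035 and 0.035 m and z of hook in the frame of loop between -0.01 and 0.01 m and height (world z) of hook_dish above 0.03 m and angle between hook_dish's own z axis and vertical below 0.25 rad and contact force between hook_dish and upper_dish above 0.4 N and linear speed of hook_dish below 0.06 m/s and angular speed of hook_dish below 0.5 rad/s and distance of knob_dish from where it was at the start of the episode below 0.04 m); the robot touches nothing.
It fails at once if the dish with the knob is moved by more than 40 mm (distance of knob_dish from where it was at the start of the episode above 0.04 m).
It also fails if it takes over 50 s, if anything falls off the work surface, if the arm or the gripper's body presses on something with over 40 N, if the wrist force passes 120 N, or if a joint passes its speed limit or range.

## Working session

There is one attempt and no reset: what is moved stays moved. The work goes in short steps, Python scripts to look and compute and a tool call to move; the robot and the scene stay as the last step left them, time stands still between calls to the robot, and variables do not carry over. Pictures are saved under pics/ and viewed, about 8 in all and at most 12, crops included, and the job is handed in when it is done.

Besides the shell and the picture viewer there is one more tool, called after ">>>" by a JSON object that holds its "op" and its "data", one argument or row to a line. move_arm: Moves the arm, as the interface text tells. Its arguments: {"type":"object","properties":{"series":{"type":"array"},"grip":{"type":"number"},"force":{"type":"number"}},"required":["series"]}

```bash
mkdir -p pics; cat > h.py <<'E'
import numpy as np,cv2
from cell import monitor,imaging,workorder,outline_of
def cam(im):
    R=cv2.Rodrigues(np.array(im["rvec"],float))[0];t=np.array(im["tvec"],float).ravel()
    K=np.array([[im["fx"],0,im["cx"]],[0,im["fy"],im["cy"]],[0,0,1.]]);return K,R,t
def onplane(im,u,v,z):
    K,R,t=cam(im);d=R.T@np.linalg.solve(K,[u,v,1.]);c=-R.T@t;return c+d*(z-c[2])/d[2]
def proj(im,P):
    K,R,t=cam(im);p=(np.atleast_2d(P)@R.T+t)@K.T;return p[:,:2]/p[:,2:]
def tri(im1,p1,im2,p2):
    M=[]
    for im,p in((im1,p1),(im2,p2)):
        K,R,t=cam(im);M.append(K@np.c_[R,t])
    X=cv2.triangulatePoints(M[0],M[1],np.array(p1,float).reshape(2,1),np.array(p2,float).reshape(2,1)).ravel();return X[:3]/X[3]
def save(im,n): cv2.imwrite(n,cv2.cvtColor(im["color"],cv2.COLOR_RGB2BGR))
E
python3 - <<'E'
from h import *
ims={}
for c in("scene","top"):
    im=imaging.get_image(c);ims[c]=im
    K,R,t=cam(im);print(c,"pos",(-R.T@t).round(3),"fwd",R[2].round(3),im["fx"])
    for th in("hook_dish","knob_dish","upper_dish"):
        for r in outline_of(c,th)[:2]:
            ys,xs=np.nonzero(r["mask"]);print(th,round(r["p"],2),r["rect"],xs.mean().round(1),ys.mean().round(1))
a=np.hstack([ims["scene"]["color"],ims["top"]["color"]])
cv2.imwrite("pics/a.png",cv2.cvtColor(cv2.resize(ims["scene"]["color"],(800,600)),4));cv2.imwrite("pics/b.png",cv2.cvtColor(cv2.resize(ims["top"]["color"],(800,600)),4))
print(monitor.observe())
E
```

```text
scene pos [0.057 0.541 1.131] fwd [ 0.389 -0.529 -0.755] 490.7881910315979
hook_dish 0.61 [248.2, 179.7, 61.5, 64.0] 272.1 219.2
knob_dish 0.58 [267.6, 156.5, 53.4, 39.8] 289.2 174.7
upper_dish 0.77 [147.9, 173.9, 30.1, 47.0] 160.9 188.4
upper_dish 0.21 [268.5, 158.2, 52.7, 38.8] 288.9 174.6
top pos [ 0.447 -0.115  1.469] fwd [ 0.055 -0.007 -0.998] 418.16643436534986
hook_dish 0.94 [248.8, 178.9, 26.6, 51.1] 260.8 194.6
knob_dish 0.95 [306.2, 159.5, 23.1, 51.4] 316.9 173.9
upper_dish 0.55 [166.2, 129.4, 28.1, 22.5] 177.3 141.2
{'clock': 0.4, 'joints': array([ 1.11137249,  0.43459872,  0.02500124,  1.57335734, -0.01157895,
        1.13397547, -0.07510608]), 'dq': array([-0.00068848, -0.00118662,  0.00091245,  0.00027832,  0.00045752,
        0.00092365,  0.0019921 ]), 'joint_efforts': array([-1.07156007e-03, -6.66976833e+01,  9.82704610e-01, -3.14412618e+01,
       -6.06125244e-02,  3.56253341e-02, -1.61331548e-05]), 'position': array([ 0.21825158, -0.58558582,  0.24561953]), 'ee_rot': array([-3.09157325e+00, -5.57365921e-01,  1.29594385e-04]), 'force': array([ 0.23714937, -0.40584143,  0.13649443]), 'ft_torque': array([-0.02759495, -0.01128115,  0.00269369]), 'width': 1.001400014073303}
```

View pics/a.png

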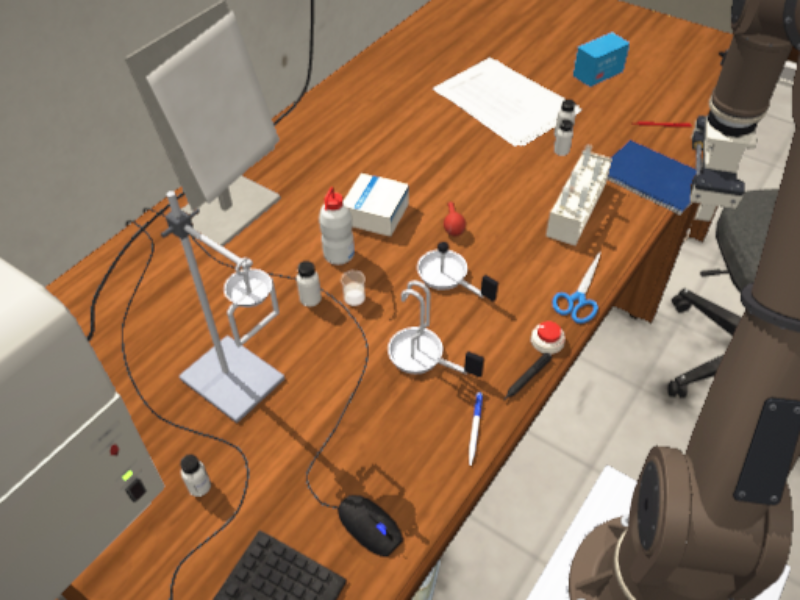

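View pics/b.png

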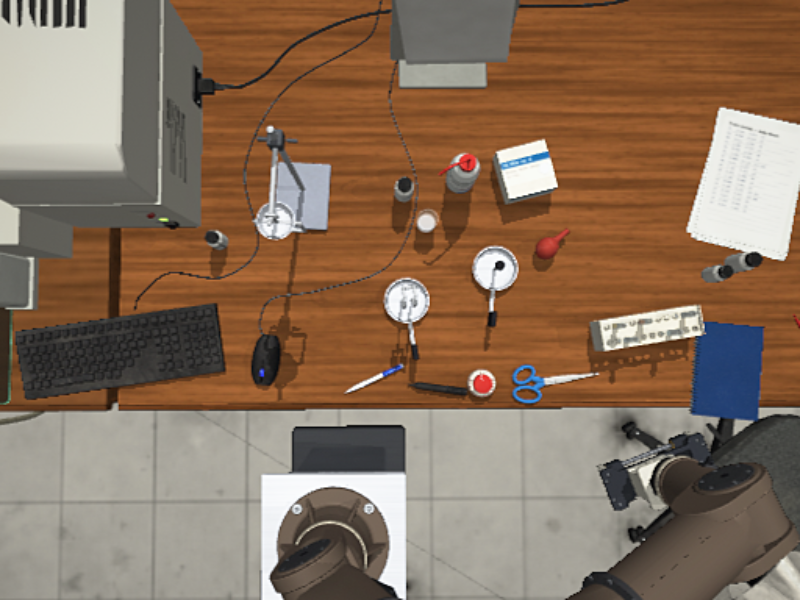

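The scene view shows the stand on the left with its loop (bar about (235,343)–(275,318) in the 800-px picture), the hook dish at (415,350) and the knob dish at (442,268). In the top view the hook dish is at (407,300) with its tab at (415,352), and the upper dish is at (275,220).

```bash
python3 - <<'E'
from h import *
s=imaging.get_image("scene");t=imaging.get_image("top")
S=1.5625
def c(im,x,y,w,h,f): return cv2.resize(im["color"][y:y+h,x:x+w],(w*f,h*f),interpolation=cv2.INTER_CUBIC)
A=c(s,140,160,65,72,6);B=c(t,240,165,65,72,6)
cv2.imwrite("pics/c.png",cv2.cvtColor(np.hstack([A,B]),4))
print("hookdish rim",onplane(t,407/S,300/S,.018),"tabtop",onplane(t,415/S,352/S,.065))
print("knobdish rim",onplane(t,495/S,269/S,.018),"tabtop",onplane(t,492/S,320/S,.065))
for u,v in((235,343),(275,318)): print("bar end",onplane(s,u/S,v/S,.235))
print("crown",tri(s,(415/S,288/S),t,(408/S,296/S)))
# upper dish center by masks ellipse
print("stand foot top view",onplane(t,272/S,140/S,.43),"dish", onplane(t,275/S,220/S,.33))
E
```

```text
hookdish rim [ 0.53222565 -0.16731026  0.018     ] tabtop [ 0.4177583  -0.18192272  0.065     ]
knobdish rim [ 0.60048571 -0.36429698  0.018     ] tabtop [ 0.48541284 -0.34810967  0.065     ]
bar end [0.66418633 0.11631484 0.235     ]
bar end [0.64724548 0.04597201 0.235     ]
crown [ 0.53090472 -0.16285161  0.18579092]
stand foot top view [0.76772891 0.06349326 0.43      ] dish [0.65591887 0.0747954  0.33      ]
```

View pics/c.png

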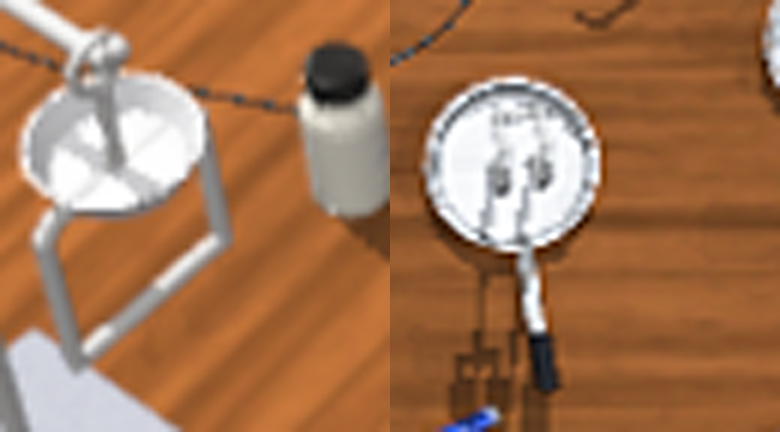

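```bash
python3 - <<'E'
from h import *
s=imaging.get_image("scene")
a=onplane(s,153,220.3,.235);b=onplane(s,177,199.7,.235);print(a,b,(a+b)/2,np.hypot(*(a-b)[:2]))
d=(a-b)[:2];print("loop yaw deg",np.degrees(np.arctan2(d[1],d[0]))-90)
E
```

```text
[0.65764911 0.11455012 0.235     ] [0.65315591 0.03561041 0.235     ] [0.65540251 0.07508026 0.235     ] 0.07906747936215831
loop yaw deg -3.25772855030678
```

>>> {"op": "move_arm", "data": {
  "series": [
    [2, 4, 0, 0, 0, -1.7],
    [2, 4, 0, 0, 0, -1.7],
    [2, 4, 0, 0, 0, -1.7],
    [2, 4, 0, 0, 0, -1.6],
    [2, 4, 0, 0, 0, -1.6],
    [2, 4, 0, 0, 0, -1.6],
    [2, 4, -1, 0, 0, -1.6],
    [2, 4, -1, 0, 0, -1.6]
  ],
  "grip": 1
}}

```text
clock: 1.35
position: [0.3791, -0.2642, 0.2261]
ee_rot: [3.134, 0.199, 0.002]
force: [1.6, 0.0, -0.2]
width: 0.999
```

>>> {"op": "move_arm", "data": {
  "series": [
    [2, 4.1, 0, 0, 0, 0],
    [1.9, 4.1, 0, 0, 0, 0],
    [0, 0, -4, 0, 0, 0],
    [0, 0, -4, 0, 0, 0],
    [0, 0, -4, 0, 0, 0],
    [0, 0, -3, 0, 0, 0],
    [0, 0, 0, 0, 0, 0]
  ]
}}

```text
clock: 2.05
position: [0.415, -0.1828, 0.0729]
ee_rot: [-3.133, -0.201, 0.009]
force: [-0.9, 0.1, -0.2]
width: 1.001
```

```bash
python3 - <<'E'
from h import *
o=monitor.observe();print(o["position"],o["ee_rot"],o["force"])
s=imaging.get_image("scene");t=imaging.get_image("top")
def c(im,x,y,w,h,f): return cv2.resize(im["color"][y:y+h,x:x+w],(w*f,h*f),interpolation=cv2.INTER_CUBIC)
cv2.imwrite("pics/d.png",cv2.cvtColor(np.hstack([c(s,230,165,100,110,4),c(t,220,165,100,110,4)]),4))
E
```

```text
[ 0.41500002 -0.18284379  0.07291252] [-3.13267094 -0.20138195  0.00903106] [-0.92569055  0.14436654 -0.20462277]
```

View pics/d.png

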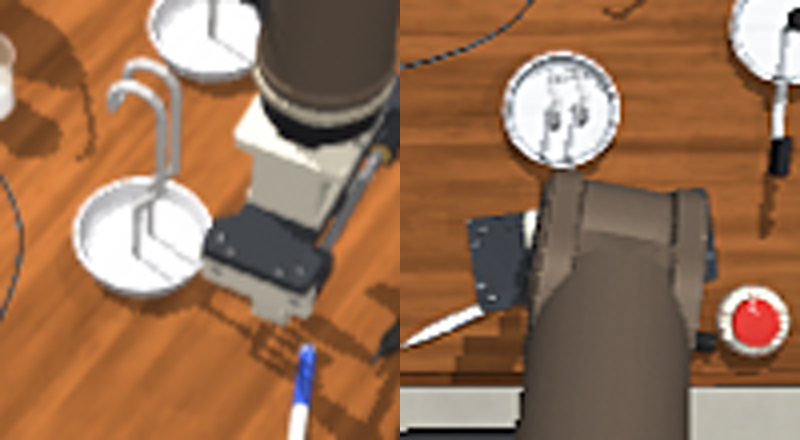

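The scene crop shows the gripper straddling the tab next to the undisturbed hook dish. Nothing is in the way, so I'll go down and grip.

>>> {"op": "move_arm", "data": {
  "series": [
    [0.3, 0.1, -1.3, 0, 0, 0],
    [0, 0, -1.3, 0, 0, 0],
    [0, 0, 0, 0, 0, 0]
  ]
}}

```text
clock: 2.45
position: [0.4209, -0.1829, 0.0506]
ee_rot: [3.135, 0.201, 0.002]
force: [-0.2, 0.5, 0.6]
width: 0.999
```

>>> {"op": "move_arm", "data": {
  "series": [
    [0, 0, 0, 0, 0, 0],
    [0, 0, 0, 0, 0, 0],
    [0, 0, 0, 0, 0, 0],
    [0, 0, 0, 0, 0, 0],
    [0, 0, 0, 0, 0, 0],
    [0, 0, 0, 0, 0, 0],
    [0, 0, 0, 0, 0, 0],
    [0, 0, 0, 0, 0, 0]
  ],
  "grip": 0,
  "force": 50
}}

```text
clock: 3.25
position: [0.4202, -0.1827, 0.0497]
ee_rot: [-3.135, -0.201, 0.0]
force: [0.1, 0.7, 0.1]
width: 0.354
```

>>> {"op": "move_arm", "data": {
  "series": [
    [0, 0, 0, 0, 0, 0],
    [0, 0, 0, 0, 0, 0],
    [0, 0, 0, 0, 0, 0],
    [0, 0, 0, 0, 0, 0],
    [0, 0, 0, 0, 0, 0],
    [0, 0, 0, 0, 0, 0]
  ]
}}

```text
clock: 3.85
position: [0.4203, -0.1826, 0.0497]
ee_rot: [3.135, 0.201, 0.0]
force: [0.9, 0.5, -0.2]
width: 0.125
```

Gripped (11.5 mm opening against a 12 mm tab). Lift next.

>>> {"op": "move_arm", "data": {
  "series": [
    [0, 0, 1, 0, 0, 0],
    [0, 0, 2, 0, 0, 0],
    [0, 0, 2.5, 0, 0, 0],
    [0, 0, 2.5, 0, 0, 0],
    [0, 0, 1.7, 0, 0, 0],
    [0, 0, 0.7, 0, 0, 0],
    [0, 0, 0, 0, 0, 0]
  ]
}}

```text
clock: 4.55
position: [0.4206, -0.1829, 0.1547]
ee_rot: [3.134, 0.201, 0.002]
force: [-0.3, 0.2, -2.6]
width: 0.132
```

>>> {"op": "move_arm", "data": {
  "series": [
    [0.6, 2.6, 0, 0, 0, -1],
    [1, 4, 0, 0, 0, -1.6],
    [1, 4, 0, 0, 0, -1.6],
    [1, 4, 0, 0, 0, -1.6],
    [1, 4, 0, 0, 0, -1.6],
    [1, 4, 0, 0, 0, -1.6],
    [0.6, 3, 0, 0, 0, -1.6],
    [0, 1, 0, 0, 0, 0]
  ]
}}

```text
clock: 5.35
position: [0.4821, 0.0873, 0.1528]
ee_rot: [-3.139, 0.083, 0.002]
force: [-0.1, -0.7, -2.3]
width: 0.129
```

>>> {"op": "move_arm", "data": {
  "series": [
    [0, 0, 0, 0, 0, 0],
    [0, 0, 0, 0, 0, 0]
  ]
}}

```text
clock: 5.55
position: [0.4815, 0.0819, 0.153]
ee_rot: [3.139, -0.09, -0.003]
force: [0.1, -0.8, -1.9]
width: 0.129
```

```bash
python3 - <<'E'
from h import *
o=monitor.observe();print(o["position"],o["ee_rot"],o["force"],o["width"])
s=imaging.get_image("scene");t=imaging.get_image("top")
def c(im,x,y,w,h,f): return cv2.resize(im["color"][y:y+h,x:x+w],(w*f,h*f),interpolation=cv2.INTER_CUBIC)
cv2.imwrite("pics/e.png",cv2.cvtColor(np.hstack([c(s,130,155,100,140,4),c(t,140,115,100,140,4)]),4))
E
```

```text
[0.48152512 0.08191871 0.15296337] [ 3.13906592e+00 -9.00611189e-02 -2.82171466e-03] [ 0.09240959 -0.81159926 -1.92407818] 0.12921854666796204
```

View pics/e.png

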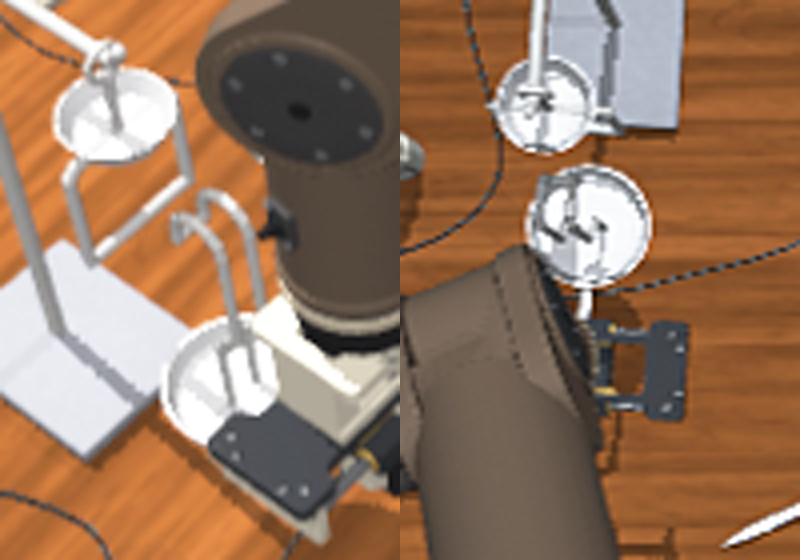

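The dish is held level, and the hook faces the loop about 6 cm short of it (hook tips near (180,235) and loop bar (95,260)–(190,185) in the left crop). I'll overlay a model to check the pose.

```bash
cat > ov.py <<'E'
from h import *
from scipy.spatial.transform import Rotation as Ro
import sys
pitch=float(sys.argv[2]) if len(sys.argv)>2 else 0
o=monitor.observe();p=o["position"];Rt=Ro.from_rotvec(o["ee_rot"]).as_matrix()
x=Rt[:,0]*np.array([1,1,0]);x/=np.linalg.norm(x);yaw=np.arctan2(x[1],x[0])
Rd=Ro.from_euler("zy",[yaw,np.radians(pitch)]).as_matrix()
org=p+Rd@np.array([.113,0.001,-.0497])
hook=[np.array([[-.018,y,.1],[-.018,y,.170],[-.012,y,.179],[0,y,.1835],[.012,y,.179],[.018,y,.170],[.018,y,.155]]) for y in(-.011,.011)]
a=np.linspace(0,2*np.pi,40);rim=np.c_[.05*np.cos(a),.05*np.sin(a),0*a+.018]
W=lambda q:org+q@Rd.T
B=np.array([.6555,.075,.235]);ly=np.radians(-3.3);ey=np.array([-np.sin(ly),np.cos(ly),0]);ex=np.array([np.cos(ly),np.sin(ly),0])
bar=np.array([B-.04*ey,B+.04*ey,B+.04*ey+[0,0,.07],B-.04*ey+[0,0,.07],B-.04*ey])
seat=W(np.array([0,0,.175]));d=seat-B;print("tcp",p.round(4),"yaw",np.degrees(yaw).round(2),"force",o["force"].round(2),"w",round(o["width"],3));print("seat in loop mm",1e3*np.array([d@ex,d@ey,d[2]]).round(4))
out=[]
for n,(cx,cy) in(("scene",(130,155)),("top",(150,115))):
    im=imaging.get_image(n);f=4;I=cv2.resize(im["color"][cy:cy+130,cx:cx+100],(400,520),interpolation=cv2.INTER_CUBIC)
    for q,col in[(W(h),(255,0,0)) for h in hook]+[(W(rim),(255,0,255)),(bar,(0,255,0))]:
        u=((proj(im,q)+.5-[cx,cy])*f).astype(int);cv2.polylines(I,[u.reshape(-1,1,2)],False,col,1)
    out.append(I)
cv2.imwrite(sys.argv[1],cv2.cvtColor(np.hstack(out),4))
E
python3 ov.py pics/f.png
```

```text
tcp [0.4819 0.0814 0.1533] yaw -3.38 force [-0.02  0.07 -1.59] w 0.129
seat in loop mm [-60.7  -2.8  43.6]
```

View pics/f.png

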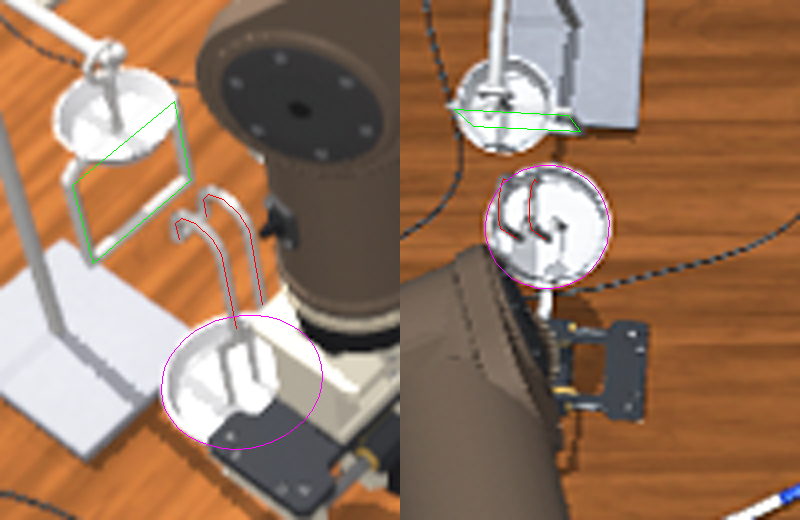

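Overlay fits within about 2 mm. Next I'll push the hook through the loop.

>>> {"op": "move_arm", "data": {
  "series": [
    [0.6, 0, 0, 0, 0, 0],
    [1, 0, 0, 0, 0, 0],
    [1, 0, 0, 0, 0, 0],
    [1, 0, 0, 0, 0, 0],
    [1, 0, 0, 0, 0, 0],
    [0.8, 0, 0, 0, 0, 0],
    [0.6, 0, 0, 0, 0, 0],
    [0, 0, 0, 0, 0, 0]
  ]
}}

```text
clock: 6.55
position: [0.5431, 0.0833, 0.1536]
ee_rot: [-3.14, 0.09, -0.0]
force: [-1.5, 0.1, -1.7]
width: 0.125
```

```bash
python3 ov.py pics/g.png
```

```text
tcp [0.5431 0.0833 0.1536] yaw -3.27 force [-1.52  0.1  -1.69] w 0.125
seat in loop mm [ 0.3  2.9 43.9]
```

View pics/g.png

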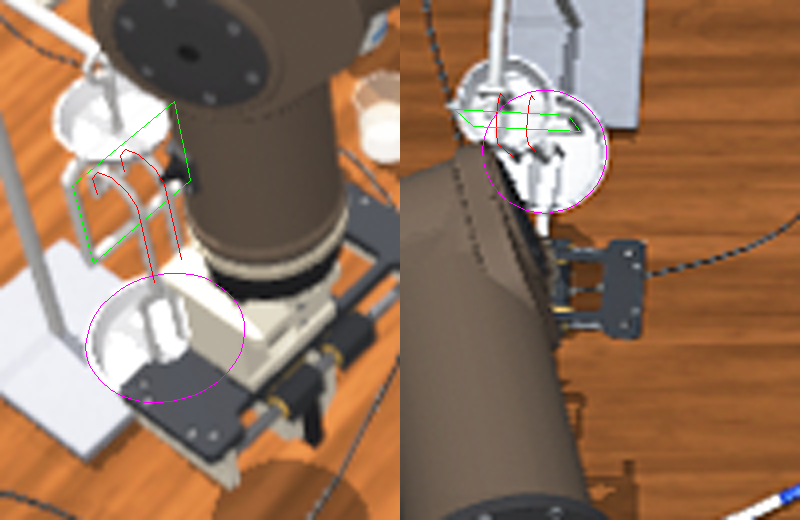

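The hook is through the opening and the upper dish is undisturbed. Lowering onto the bar.

>>> {"op": "move_arm", "data": {
  "series": [
    [0, 0, -0.5, 0, 0, 0],
    [0, 0, -0.7, 0, 0, 0],
    [0, 0, -0.7, 0, 0, 0],
    [0, 0, -0.7, 0, 0, 0],
    [0, 0, -0.6, 0, 0, 0],
    [0, 0, -0.5, 0, 0, 0],
    [0, 0, -0.3, 0, 0, 0],
    [0, 0, 0, 0, 0, 0]
  ]
}}

```text
clock: 7.45
position: [0.5421, 0.0833, 0.1133]
ee_rot: [3.14, -0.089, -0.001]
force: [0.3, 0.2, -1.7]
width: 0.13
```

>>> {"op": "move_arm", "data": {
  "series": [
    [0, 0, -0.2, 0, 0, 0],
    [0, 0, -0.2, 0, 0, 0],
    [0, 0, 0, 0, 0, 0],
    [0, 0, 0, 0, 0, 0]
  ]
}}

```text
clock: 7.85
position: [0.5423, 0.0833, 0.1098]
ee_rot: [3.14, -0.09, 0.0]
force: [0.4, -0.4, -1.8]
width: 0.129
```

```bash
python3 ov.py pics/i.png
```

```text
tcp [0.5423 0.0833 0.1098] yaw -3.27 force [ 0.43 -0.45 -1.82] w 0.129
seat in loop mm [-0.5  2.9  0.1]
```

View pics/i.png

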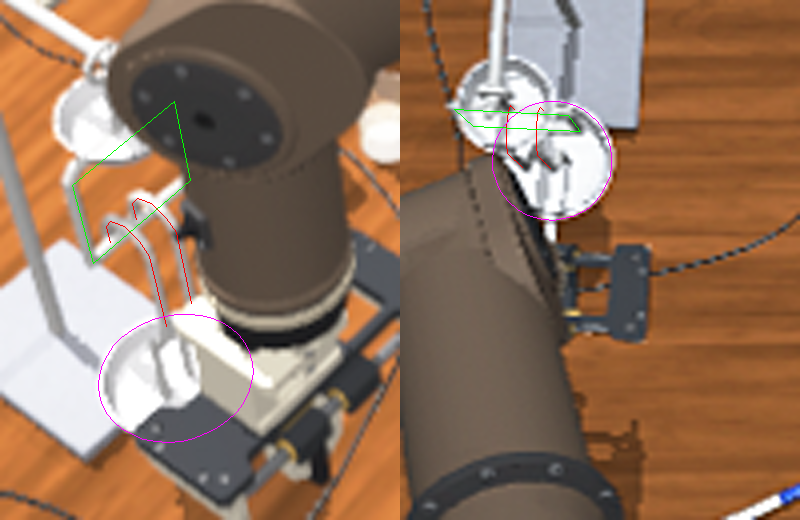

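The hook straddles the bar as modelled, but there is no load transfer yet, so I'll go a little lower.

>>> {"op": "move_arm", "data": {
  "series": [
    [0, 0, -0.1, 0, 0, 0],
    [0, 0, -0.1, 0, 0, 0],
    [0, 0, 0, 0, 0, 0],
    [0, 0, 0, 0, 0, 0]
  ]
}}

```text
clock: 8.35
position: [0.543, 0.0835, 0.1083]
ee_rot: [-3.14, 0.089, -0.003]
force: [-0.6, -0.2, 6.0]
width: 0.127
```

>>> {"op": "move_arm", "data": {
  "series": [
    [0, 0, -0.1, 0, 0, 0],
    [0, 0, -0.1, 0, 0, 0],
    [0, 0, 0, 0, 0, 0],
    [0, 0, 0, 0, 0, 0]
  ]
}}

```text
clock: 8.75
position: [0.5433, 0.0838, 0.1065]
ee_rot: [-3.14, 0.089, -0.004]
force: [0.3, 0.9, 7.2]
width: 0.129
```

>>> {"op": "move_arm", "data": {
  "series": [
    [0, 0, 0.1, 0, 0, 0],
    [0, 0, 0.1, 0, 0, 0],
    [0, 0, 0, 0, 0, 0],
    [0, 0, 0, 0, 0, 0]
  ]
}}

```text
clock: 9.15
position: [0.542, 0.0834, 0.1075]
ee_rot: [3.14, -0.089, -0.001]
force: [0.7, 0.9, 1.5]
width: 0.129
```

Load is on the bar. I'll open slowly by limiting the opening.

>>> {"op": "move_arm", "data": {
  "series": [
    [0, 0, 0, 0, 0, 0],
    [0, 0, 0, 0, 0, 0],
    [0, 0, 0, 0, 0, 0],
    [0, 0, 0, 0, 0, 0],
    [0, 0, 0, 0, 0, 0],
    [0, 0, 0, 0, 0, 0],
    [0, 0, 0, 0, 0, 0],
    [0, 0, 0, 0, 0, 0]
  ],
  "grip": 0.55
}}

```text
clock: 9.95
position: [0.5423, 0.0833, 0.1077]
ee_rot: [3.14, -0.089, -0.0]
force: [0.4, 0.6, -0.8]
width: 0.55
```

```bash
python3 ov.py pics/j.png
```

```text
tcp [0.5423 0.0833 0.1077] yaw -3.26 force [ 0.43  0.57 -0.82] w 0.55
seat in loop mm [-0.5  2.9 -2. ]
```

View pics/j.png

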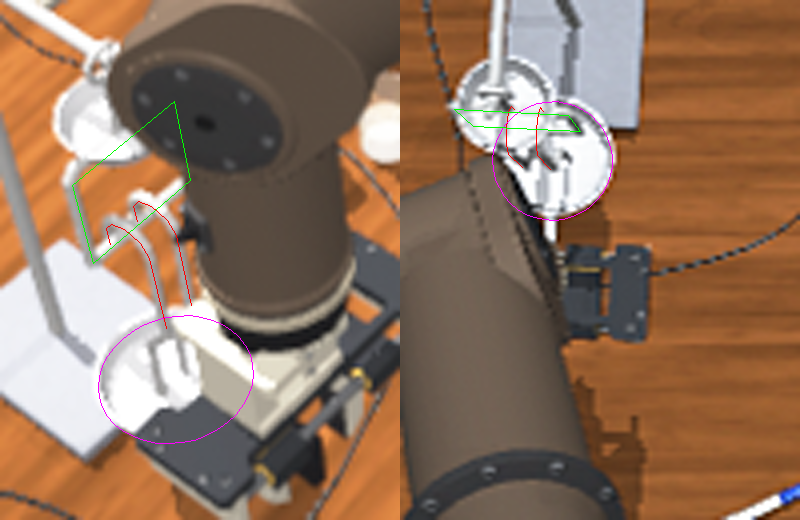

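Released: the dish stays in the loop in its modelled pose. Opening a bit more and backing straight out along -x.

>>> {"op": "move_arm", "data": {
  "series": [
    [0, 0, 0, 0, 0, 0],
    [0, 0, 0, 0, 0, 0],
    [0, 0, 0, 0, 0, 0],
    [0, 0, 0, 0, 0, 0],
    [-1, 0.05, 0, 0, 0, 0],
    [-1.5, 0.1, 0, 0, 0, 0],
    [-2, 0.1, 0, 0, 0, 0],
    [-2, 0.1, 0, 0, 0, 0]
  ],
  "grip": 0.85
}}

```text
clock: 10.85
position: [0.4758, 0.0869, 0.1077]
ee_rot: [3.14, -0.089, -0.001]
force: [-0.1, 0.3, 0.2]
width: 0.852
```

>>> {"op": "move_arm", "data": {
  "series": [
    [-2, 0.1, 0, 0, 0, 0],
    [-2, 0, 1, 0, 0, 0],
    [-1, 0, 3, 0, 0, 0],
    [0, 0, 3, 0, 0, 0],
    [0, -2, 3, 0, 0, 0],
    [0, -3, 2, 0, 0, 0],
    [0, -3, 0, 0, 0, 0],
    [0, -3, 0, 0, 0, 0]
  ]
}}

```text
clock: 11.65
position: [0.4268, -0.0231, 0.2285]
ee_rot: [3.14, -0.089, 0.003]
force: [0.2, -0.6, -0.4]
width: 0.851
```

>>> {"op": "move_arm", "data": {
  "series": [
    [0, -4, 0, 0, 0, 0],
    [0, -4, 0, 0, 0, 0],
    [0, -4, 0, 0, 0, 0],
    [0, -4, 0, 0, 0, 0],
    [0, -4, 0, 0, 0, 0],
    [0, 0, 0, 0, 0, 0],
    [0, 0, 0, 0, 0, 0],
    [0, 0, 0, 0, 0, 0]
  ]
}}

```text
clock: 12.45
position: [0.427, -0.2207, 0.2276]
ee_rot: [-3.14, 0.087, 0.001]
force: [0.2, 0.2, -0.8]
width: 0.85
```

```bash
python3 - <<'E'
from h import *
o=monitor.observe();print(o["position"],o["force"],o["clock"])
fr=[]
for k in range(8):
    s=imaging.get_image("scene");fr.append(s["color"][150:290,120:260].astype(int))
print("frame change max", [int(abs(f-fr[0]).max()) for f in fr[1:]])
t=imaging.get_image("top")
for r in outline_of("top","knob_dish")[:1]: print(r["p"],r["rect"])
def c(im,x,y,w,h,f): return cv2.resize(im["color"][y:y+h,x:x+w],(w*f,h*f),interpolation=cv2.INTER_CUBIC)
cv2.imwrite("pics/k.png",cv2.cvtColor(np.hstack([c(s,130,155,100,130,4),c(t,150,115,100,130,4)]),4))
E
```

```text
[ 0.42704292 -0.2207254   0.22758255] [ 0.18701865  0.22213348 -0.8446315 ] 12.45
frame change max [70, 70, 79, 80, 78, 70, 70]
0.73 [304.2, 160.4, 27.2, 53.7]
```

View pics/k.png

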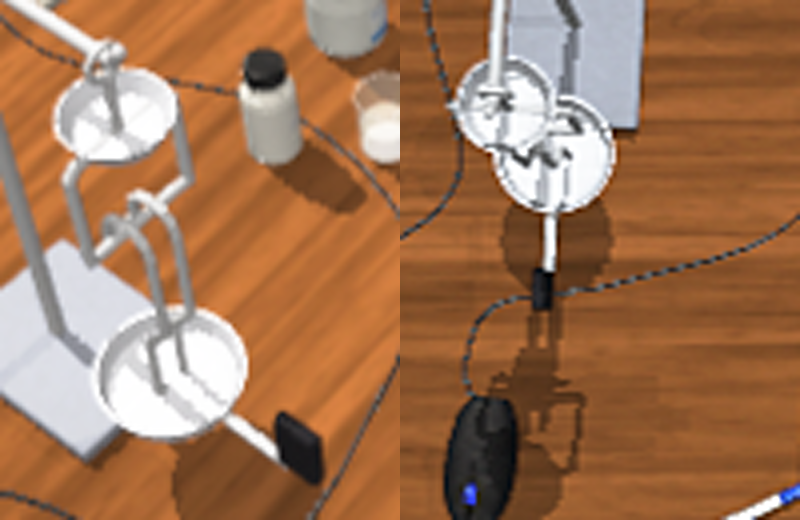

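The dish hangs in the loop, level, and the gripper is clear. The frames still differ slightly, so I'll let it settle.

>>> {"op": "move_arm", "data": {
  "series": [
    [0, 0, 0, 0, 0, 0],
    [0, 0, 0, 0, 0, 0],
    [0, 0, 0, 0, 0, 0],
    [0, 0, 0, 0, 0, 0],
    [0, 0, 0, 0, 0, 0],
    [0, 0, 0, 0, 0, 0],
    [0, 0, 0, 0, 0, 0],
    [0, 0, 0, 0, 0, 0]
  ]
}}

```text
clock: 13.75
position: [0.4272, -0.2222, 0.2277]
ee_rot: [-3.14, 0.09, 0.0]
force: [0.0, -0.1, 0.4]
width: 0.847
```

>>> {"op": "move_arm", "data": {
  "series": [
    [0, 0, 0, 0, 0, 0],
    [0, 0, 0, 0, 0, 0],
    [0, 0, 0, 0, 0, 0],
    [0, 0, 0, 0, 0, 0],
    [0, 0, 0, 0, 0, 0],
    [0, 0, 0, 0, 0, 0],
    [0, 0, 0, 0, 0, 0],
    [0, 0, 0, 0, 0, 0]
  ]
}}

```text
clock: 14.55
position: [0.4273, -0.2222, 0.2277]
ee_rot: [3.14, -0.089, -0.0]
force: [0.0, -0.3, 0.1]
width: 0.853
```

>>> {"op": "move_arm", "data": {
  "series": [
    [0, 0, 0, 0, 0, 0],
    [0, 0, 0, 0, 0, 0],
    [0, 0, 0, 0, 0, 0],
    [0, 0, 0, 0, 0, 0],
    [0, 0, 0, 0, 0, 0],
    [0, 0, 0, 0, 0, 0],
    [0, 0, 0, 0, 0, 0],
    [0, 0, 0, 0, 0, 0]
  ]
}}

```text
clock: 15.35
position: [0.4273, -0.2221, 0.2277]
ee_rot: [3.14, -0.089, 0.0]
force: [-1.0, -0.7, 0.5]
width: 0.848
```

```bash
python3 - <<'E'
from h import *
fr=[];tb=[]
for k in range(14):
    s=imaging.get_image("scene");f=s["color"];fr.append(f[150:290,120:225].astype(int))
    r=f[250:280,190:220].astype(int).sum(2);ys,xs=np.nonzero(r<150);tb.append((xs.mean().round(2),ys.mean().round(2)))
print("max",[int(abs(f-fr[0]).max()) for f in fr[1:]],"mean",[abs(f-fr[0]).mean().round(2) for f in fr[1:]]);print(tb)
E
```

```text
max [56, 57, 83, 93, 92, 92, 92, 59, 56, 55, 32, 51, 60] mean [np.float64(0.46), np.float64(0.57), np.float64(0.65), np.float64(0.68), np.float64(0.71), np.float64(0.69), np.float64(0.66), np.float64(0.6), np.float64(0.51), np.float64(0.4), np.float64(0.34), np.float64(0.43), np.float64(0.49)]
[(np.float64(14.5), np.float64(17.38)), (np.float64(14.46), np.float64(17.37)), (np.float64(14.44), np.float64(17.25)), (np.float64(14.41), np.float64(17.2)), (np.float64(14.44), np.float64(17.22)), (np.float64(14.45), np.float64(17.27)), (np.float64(14.44), np.float64(17.25)), (np.float64(14.42), np.float64(17.29)), (np.float64(14.4), np.float64(17.24)), (np.float64(14.4), np.float64(17.24)), (np.float64(14.5), np.float64(17.38)), (np.float64(14.49), np.float64(17.32)), (np.float64(14.49), np.float64(17.32)), (np.float64(14.53), np.float64(17.3))]
```

The remaining swing is about 0.1 px (under 1 mm), far below the limits. Handing in.

```bash
python3 -c "
from cell import workorder,monitor
print(workorder.sign_off(),monitor.observe()['clock'])"
```

```text
the job is handed in; nothing more can be done
the job is handed in; nothing more can be done
```

The hook dish now hangs freely by its hook from the loop under the upper dish, and I handed the job in at about 16 s of the 50 s allowed. No verdict was reported.

I gripped the dish by its tab, passed the hook through the loop, lowered it until the bar took the weight, then let go and backed off.

- **Seating:** at release, the model put the hook seat about 0 mm fore and aft, 3 mm along the bar and 2 mm in height from the bar's centre. The last picture shows the dish in the loop, level and well above the bench.
- **Motion:** after settling, the dish still swung slightly. Frames differed a little, but its tab moved only about 0.1 px (under 1 mm).
- **Gripper:** it was well clear of everything when I handed in.
- **Knob dish:** I did not touch it, and its outline was in the same place within about 2 px (detector confidence 0.73). I checked it once, before the final wait.

No check failed.

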